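# Clear the mitre board into its catch drawer

## Robot

A 7-joint arm with a two-finger parallel gripper is mounted at the origin on a cart in front of the work surface, level with it; the furniture and walls round the work are solid. World frame = base frame: x ahead of the robot, y to its left, z up, the work surface at z = 0. Lengths are in m, angles in rad, forces in N, time in s.
With the tool pointing down it reaches from about 0.35 to 0.9 m from the base axis. Payload 8.1 kg.
Tool frame: the origin (TCP) lies on the centre line of the jaws, within the pads' length; the fingertips stand 22 mm ahead of it and the grasp point (between the pads) lies 3 mm ahead of it; z points along the fingers, y is the direction in which the jaws open and shut (so a half turn about z gives the same grasp; the last joint's range is limited). The gripper opens to 92 mm and grips with 3 to 60 N. Pads are 19 mm wide; open, the fingers measure 130 mm over their backs; the gripper's body (75 mm by 190 mm) begins 47 mm behind the grasp point.
Start: joints at [-0.103, 0.434, 0.025, 1.573, -0.012, 1.134, -0.075], TCP at [0.625, -0, 0.249] pointing down, gripper open.
Joint ranges: [-2.62, 2.62], [-0.44, 2.09], [-1.27, 1.32], [0.08, 2.57], [-1.32, 4.46], [0.12, 2], [-2.74, 2.74]. Speed limits (rad/s): [2.22, 2.22, 3.01, 3.01, 3.14, 3.14, 3.14].

## Interface

Orientations are given as a rotation vector (axis times angle).
In Python, from cell import arm gives the robot as it stands.
- The arm moves only by the shell command python3 -m pendant 'ROWS' [FORCE]. ROWS is JSON, a list that holds one entry, the list of rows, each a list of 7 numbers: the shift along the tool's x, y, z in units of 0.04 m (1.0 is 0.04 m), then the turn, a rotation vector about the tool's x, y, z in units of 0.08 rad (1.0 is 0.08 rad), then the closure, from 0 (fully open) to 1 (shut). In form: [[[tx, ty, tz, ax, ay, az, fingers], ...]]. A call has 1 to 20 rows; each row shifts and turns the commanded pose from where the row before left it, along the tool's axes as they then stand; what a row does not reach is not made up. A row lasts 1/12 s, in which the tool goes at most 41.7 mm and 7.16 degrees, less where a joint would pass 70% of its speed; a pose out of reach is approached as far as the arm can. A call with a number of a shift or a turn outside -1 to 1 is refused whole. A call with a gripper value outside its range is refused whole. The fingers move at their own pace and stop on an object; FORCE is the grip in N (left out, the last holds). Time passes only in rows, so rows that do not move let the fingers close. It gives the time, the measured TCP pose, the force and the opening at its end, in the units of the state.
- arm.observe(): the state, without advancing time (a new reading comes with each control period).
- arm.get_image(name): name is "scene" or "side" or "wrist"; returns a dict with "img" (400x640x3 uint8, red, green, blue), "z_map" (400x640 float32, m along the optical axis (not along the pixel's ray), 0 where there is no reading), "K" (3x3 intrinsics, pixels), "R" (3x3) and "t" (3): a world point X has camera coordinates R X + t. Camera axes: x right, y down, z forward; pixel columns grow to the right and rows downward; lengths in m; the calibration is good to about 2 mm. A picture is of the moment at which its call begins.
- arm.sign_off(): hands the job in, once; it reports no verdict.
The state is a dict: "clock": time; "joints": joint angles; "dq": joint speeds; "joint_efforts": joint torques, N m; "position": TCP position; "ee_rot": TCP orientation; "force": force on the tool from outside, world axes, zero at the start; "ft_torque": the same for the moment, N m; "width": opening from 0.0 (shut) to 1.0 (fully open).
Only numpy, scipy, OpenCV 4.12 (cv2) and the standard library are available. Lean on these libraries where they do the work, as an engineer would, in place of code of your own. Each camera call takes 0.05 s, during which the arm holds its last target.

## Task

Clear the sawn-off ends from the mitre board: pull its catch drawer all the way out (the notch in the board's edge lets a fingertip in behind the drawer's front), sweep the three short black offcuts across the board and over that edge into the drawer with the fingers, then push the drawer fully shut. Do not pinch or lift the offcuts: they only slide and drop. Leave the long black bar and the eraser on the board, and the pliers and the marker beside it, where they are.

Things in the scene. Friction and masses are not known exactly. Their poses are not given: they have to be found in the camera images.
- mitre_board: Light wooden mitre board, 260 (x) x 240 (y) mm, standing firm on the table (it does not shift); a drawer runs under its 12 mm thick board, whose flat top is 58 mm above the table. Origin: centre of its underside, on the table. Own -x: the open front edge (x = -130), where the drawer comes out; in the room it points to the robot's left (world +y), give or take 0.25 rad.
- fence (a point): Middle of the foot of the board's fence, on the board's top, at the fence's inner face (board x = 112). The fence is 18 mm thick, 20 mm high and runs along the whole +x edge; the rest of the top is flat and has no rim.
- notch (a point): Centre of the finger notch, level with the board's top; axes as the board's. Cut right through the board at the middle of its front edge: 75 mm wide (y), 50 mm deep (x, from the front edge, board x -130, to -80), inner corners rounded by 15 mm. A fingertip reaches down through it into the shut drawer, behind the drawer's front.
- catch_drawer (a joint): How far the catch drawer stands out of the board, m: 0 shut, 0.14 pulled out to its stop; it slides along the board's own -x, with about 1.5 N of friction (some 3 N when moved briskly), and stays where it is left. It starts shut or up to 10 mm open.
- drawer_front (a point): Middle of the top edge, in mid thickness, of the drawer's wooden front panel (12 mm thick in x, 238 mm wide in y, from 2 to 50 mm above the table); axes as the board's. Its inner face is 6 mm to +x of the point, its outer face 6 mm to -x. With the drawer shut the inner face is level with the board's front edge. Moves with the drawer.
- drawer_floor (a point): Centre of the drawer's inside floor, 6 mm above the table, axes as the board's; moves with the drawer. The inside is 220 mm (x) by 205 mm (y), side walls to 42 mm above the table, so it passes below the board.
- offcut_a_mid (a point): Mid-height centre (5 mm above what it lies on) of a short black plastic offcut lying flat on the board, 34 mm long with one end mitred (the short side is 20 mm), 14 mm wide, 10 mm high, 12 g; long along its own x.
- offcut_b_mid (a point): Mid-height centre (5 mm above what it lies on) of a short black plastic offcut lying flat on the board, 30 mm long with one end mitred (the short side is 16 mm), 14 mm wide, 10 mm high, 12 g; long along its own x.
- offcut_c_mid (a point): Mid-height centre (5 mm above what it lies on) of a short black plastic offcut lying flat on the board, 26 mm long with two square ends, 14 mm wide, 10 mm high, 12 g; long along its own x.
- bar_mid (a point): Centre of the black plastic bar the offcuts were sawn from, 120 mm long (own y), 14 mm wide, 10 mm high; lies loose on the board along the fence. Stays.
- eraser_mid (a point): Centre of an eraser in a red sleeve, 21 x 45 x 13 mm, loose on the board near the fence, beside the end of the bar. Stays.
- pliers: Small cutting pliers with cream grips, 142 x 57 x 16 mm, on the table at the left. Origin: centre of underside. Stays.
- marker: White and red marker, 135 mm long, 16 mm high, on the table at the left. Origin: centre of underside. Stays.

How it is judged:
On the way, in this order (a step that is already met when the one before it is completed fails the run):
1. the catch drawer is pulled out, to within 25 mm of its stop (value of joint catch_drawer above 0.115 m), for 0.2 s.
2. all three offcuts lie in the drawer while it is still out (x of offcut_a_mid in the frame of drawer_floor between -0.112 and 0.112 m and y of offcut_a_mid in the frame of drawer_floor between -0.104 and 0.104 m and z of offcut_a_mid in the frame of drawer_floor between 0 and 0.038 m and x of offcut_b_mid in the frame of drawer_floor between -0.112 and 0.112 m and y of offcut_b_mid in the frame of drawer_floor between -0.104 and 0.104 m and z of offcut_b_mid in the frame of drawer_floor between 0 and 0.038 m and x of offcut_c_mid in the frame of drawer_floor between -0.112 and 0.112 m and y of offcut_c_mid in the frame of drawer_floor between -0.104 and 0.104 m and z of offcut_c_mid in the frame of drawer_floor between 0 and 0.038 m and value of joint catch_drawer above 0.05 m), for 0.2 s.
At the end, for the whole second after the job is handed in: The drawer is shut to within 5 mm, all three offcuts lie inside it (centres within its walls and less than 38 mm above its floor), the bar and the eraser are within 15 mm and the pliers and the marker within 20 mm of where they started (value of joint catch_drawer below 0.005 m and x of offcut_a_mid in the frame of drawer_floor between -0.112 and 0.112 m and y of offcut_a_mid in the frame of drawer_floor between -0.104 and 0.104 m and z of offcut_a_mid in the frame of drawer_floor between 0 and 0.038 m and x of offcut_b_mid in the frame of drawer_floor between -0.112 and 0.112 m and y of offcut_b_mid in the frame of drawer_floor between -0.104 and 0.104 m and z of offcut_b_mid in the frame of drawer_floor between 0 and 0.038 m and x of offcut_c_mid in the frame of drawer_floor between -0.112 and 0.112 m and y of offcut_c_mid in the frame of drawer_floor between -0.104 and 0.104 m and z of offcut_c_mid in the frame of drawer_floor between 0 and 0.038 m and distance of each of bar_mid, eraser_mid from where it was at the start of the episode below 0.015 m and distance of each of pliers, marker from where it was at the start of the episode below 0.02 m); the robot touches nothing.
It fails at once if an offcut was lifted or carried: its centre rose more than 30 mm above where it lay on the board (height (world z) of any of offcut_a_mid, offcut_b_mid, offcut_c_mid above 0.093 m).
It fails at once if an offcut was pinched or pressed hard: the fingers bore on it with more than 15 N (contact force between the fingers and offcut_a above 15 N or contact force between the fingers and offcut_b above 15 N or contact force between the fingers and offcut_c above 15 N).
It fails at once if the bar or the eraser was moved by more than 15 mm (distance of any of bar_mid, eraser_mid from where it was at the start of the episode above 0.015 m).
It fails at once if the pliers or the marker were moved by more than 20 mm (distance of any of pliers, marker from where it was at the start of the episode above 0.02 m).
It also fails if it takes over 61 s, if anything falls off the work surface, if the arm or the gripper's body presses on something with over 40 N, if the wrist force passes 120 N, or if a joint passes its speed limit or range.

## Working session

There is one attempt and no reset: what is moved stays moved. The work goes in short steps, Python scripts to look and compute and a shell command to move; the robot and the scene stay as the last step left them, time stands still between calls to the robot, and variables do not carry over. Pictures are saved under pics/ and viewed, and the job is handed in when it is done.

```bash
mkdir -p pics; ls
python3 - <<'E'
from cell import arm
import cv2
print(arm.observe())
for n in ["scene","side","wrist"]:
    d=arm.get_image(n); cv2.imwrite(f"pics/{n}0.png",d["img"][:,:,::-1]); print(n,d["K"].tolist(),d["R"].round(3).tolist(),d["t"].round(3).tolist())
E
```

```text
pics
{'clock': 0.0, 'joints': array([-0.10256952,  0.43522612,  0.02497227,  1.57412597, -0.01158499,
        1.13400614, -0.07512919]), 'dq': array([ 0.00046842,  0.00088528,  0.00062539,  0.00075206, -0.00103319,
       -0.00103673, -0.00103044]), 'joint_efforts': array([ 3.89017032e-04, -6.67853522e+01,  9.84863900e-01, -3.14464223e+01,
       -6.05165795e-02,  4.27553023e-02,  1.12382318e-04]), 'position': array([ 6.24503964e-01, -7.92709026e-05,  2.47931836e-01]), 'ee_rot': array([-2.22085083e+00, -2.22057818e+00,  1.96845497e-03]), 'force': array([0.16092568, 0.27356076, 0.44837467]), 'ft_torque': array([ 0.01597924, -0.01020979, -0.03689117]), 'width': 1.0015374371756698}
scene [[510.392529603063, 0.0, 315.0822544980983], [0.0, 510.392529603063, 195.21901060921678], [0.0, 0.0, 1.0]] [[0.853, -0.522, 0.013], [-0.329, -0.556, -0.763], [0.405, 0.646, -0.646]] [-0.413, 0.287, 0.921]
side [[391.4168725538619, 0.0, 329.36919929452847], [0.0, 391.4168725538619, 200.89213332155703], [0.0, 0.0, 1.0]] [[-0.83, -0.558, -0.009], [-0.182, 0.287, -0.94], [0.527, -0.779, -0.34]] [0.515, 0.159, 0.857]
wrist [[316.923600733851, 0.0, 322.2909937948392], [0.0, 316.923600733851, 202.33180677108035], [0.0, 0.0, 1.0]] [[1.0, 0.001, -0.001], [0.002, -0.96, 0.281], [-0.001, -0.281, -0.96]] [-0.624, -0.036, 0.39]
```

View pics/scene0.png

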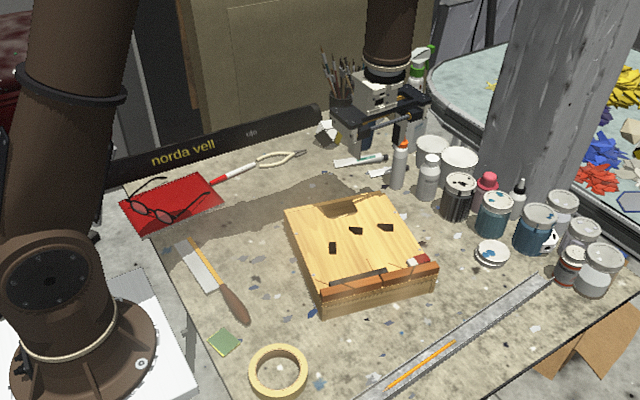

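View pics/side0.png

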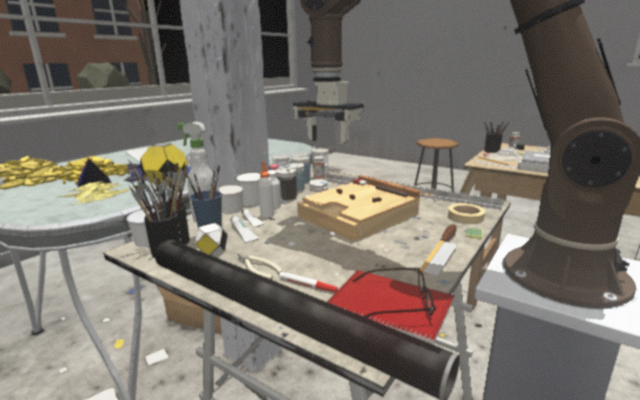

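View pics/wrist0.png

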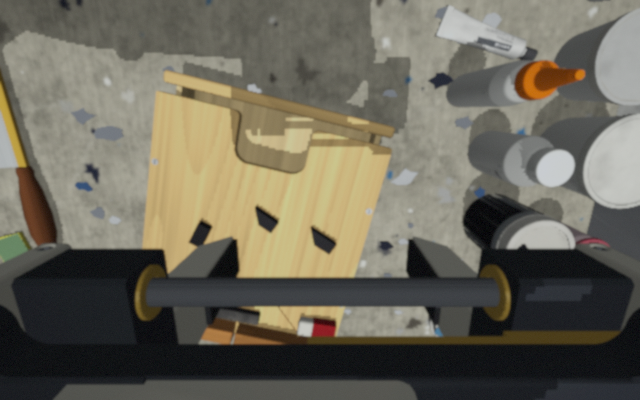

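The wrist view shows the board with its front edge running from about (155,93) to (391,153) and the drawer slightly open. The notch is near (270,140), and the offcuts are at (201,233), (266,219) and (323,239). The eraser is at (318,328).

```bash
cat > h.py <<'E'
from cell import arm
import numpy as np, cv2
def ray(d,uv,z):
    uv=np.atleast_2d(uv).astype(float)
    r=np.c_[uv,np.ones(len(uv))]@np.linalg.inv(d["K"]).T@d["R"]
    c=-d["R"].T@d["t"]
    return c+r*((z-c[2])/r[:,2])[:,None]
def proj(d,X):
    p=np.atleast_2d(X)@d["R"].T+d["t"]; p=p@d["K"].T; return p[:,:2]/p[:,2:]
def cloud(d):
    v,u=np.mgrid[:400,:640]; z=d["z_map"]
    c=np.stack([(u-d["K"][0,2])/d["K"][0,0]*z,(v-d["K"][1,2])/d["K"][1,1]*z,z],-1)
    return (c-d["t"])@d["R"]
E
python3 - <<'E'
from h import *
w=arm.get_image("wrist"); s=arm.get_image("scene")
for n,d in (("w",w),("s",s)):
    P=cloud(d); ok=d["z_map"]>0
    m=ok&(abs(P[...,2]-.058)<.006)&(P[...,0]>.4)&(P[...,0]<.85)&(P[...,1]>-.25)&(P[...,1]<.25)
    nn,l,st,c=cv2.connectedComponentsWithStats(m.astype(np.uint8)); k=1+np.argmax(st[1:,4]); m=l==k
    print(n,m.sum(),np.median(P[m],0).round(4))
    dark=(d["img"].max(2)<70)&ok&(abs(P[...,2]-.066)<.008)&(P[...,0]>.4)&(P[...,0]<.85)&(P[...,1]>-.25)&(P[...,1]<.25)
    cs,_=cv2.findContours(dark.astype(np.uint8),cv2.RETR_EXTERNAL,cv2.CHAIN_APPROX_NONE)
    for q in cs:
        if cv2.contourArea(q)<15: continue
        X=ray(d,q[:,0],.068)
        r=cv2.minAreaRect((X[:,:2]*1000).astype(np.float32)); print(" dark",cv2.boundingRect(q),np.round(r[0],1),np.round(r[1],1),round(r[2],1))
# corners
pts=np.array([[155,93],[391,153],[238,108],[236,155],[305,170],[312,128]])
print(ray(w,pts,.058).round(4))
print(ray(w,[[165,72],[394,127]],.050).round(4))
v=w["img"][60:200,100:420][:,:,::-1]; cv2.imwrite("pics/w1.png",cv2.resize(v,None,fx=2.5,fy=2.5))
E
```

```text
w 29052 [ 0.547  -0.0117  0.0582]
 dark (238, 324, 70, 20) [ 566.2 -180. ] [12.  83.2] 77.0
 dark (313, 319, 21, 6) [ 625.3 -161.7] [ 5.  24.2] 80.6
 dark (211, 307, 48, 20) [ 519.9 -151.3] [58.9 22.9] 15.6
 dark (312, 228, 23, 24) [622.2 -59.4] [14.1 30.3] 56.2
 dark (191, 222, 20, 24) [493.4 -52.3] [27.7 12.4] 61.7
 dark (256, 207, 21, 24) [561.9 -35. ] [14.4 26.5] 53.7
 dark (482, 206, 53, 43) [814.7 -39.2] [63.1 26.1] 46.9
s 8069 [ 0.5369 -0.0648  0.0573]
 dark (349, 227, 13, 7) [558.5 -40.1] [18.1 25.5] 59.3
 dark (453, 197, 20, 9) [822.1 -89. ] [22.5 51. ] 68.7
 dark (443, 190, 10, 13) [801.6 -56.1] [40.8 18.5] 87.1
[[0.4609 0.0909 0.058 ]
 [0.6946 0.0329 0.058 ]
 [0.5408 0.0769 0.058 ]
 [0.5353 0.0306 0.058 ]
 [0.6061 0.0151 0.058 ]
 [0.6137 0.0578 0.058 ]]
[[0.4696 0.1108 0.05  ]
 [0.6977 0.0585 0.05  ]]
```

View pics/w1.png

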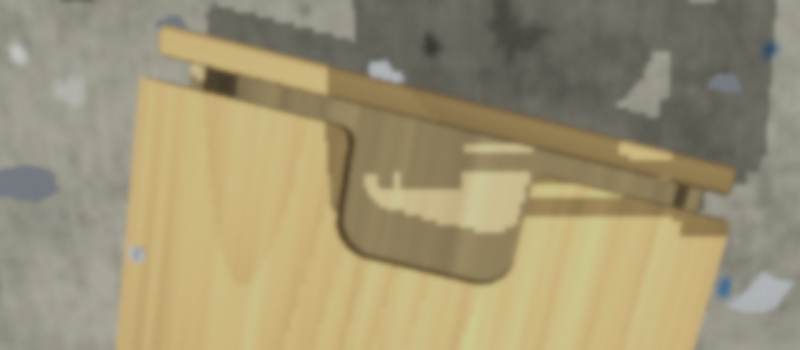

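Run:
```python
from h import *
s=arm.get_image("scene"); sd=arm.get_image("side"); w=arm.get_image("wrist")
M=np.array([.5778,.062]); n=np.array([.241,.970]); e=np.array([.970,-.241])
S=cloud(s); W=cloud(w)
# heights grid in (n,e) beside the board
for nm,P,d in (("scene",S,s),("wrist",W,w)):
    q=P[...,:2]-M; a=q@n; b=q@e
    ok=(d["z_map"]>0)&(P[...,2]<.2)&(P[...,2]>-.02)
    print(nm,"rows n from .02 step .03, cols e -.24...24 step .03; max z mm")
    for i in np.arange(-.02,.36,.03):
        print(f"{i:.2f}",[int(1000*np.percentile(P[...,2][k],98)) if (k:=ok&(a>=i)&(a<i+.03)&(b>=j)&(b<j+.03)).sum()>3 else -9 for j in np.arange(-.24,.26,.03)])
for nm,uv in (("marker",[[212,184],[255,165]]),("pliers",[[258,162],[303,153]])):
    X=ray(s,uv,.008); print(nm,X.round(3).tolist(),[( (x[:2]-M)@n, (x[:2]-M)@e) for x in X])
# eraser in wrist
h=cv2.cvtColor(w["img"],cv2.COLOR_RGB2HSV); m=((h[...,0]<8)|(h[...,0]>172))&(h[...,1]>150)&(h[...,2]>80)
X=W[m&(abs(W[...,2]-.07)<.012)]; q=X[:,:2]-M; 
if len(X): print("eraser red n",(q@n).min(),(q@n).max(),"e",(q@e).min(),(q@e).max())
v=w["img"][180:360,150:400][:,:,::-1]; cv2.imwrite("pics/w2.png",cv2.resize(v,None,fx=3,fy=3))
v=s["img"][130:330,180:500][:,:,::-1]; cv2.imwrite("pics/s2.png",cv2.resize(v,None,fx=2.5,fy=2.5))
```

```text
scene rows n from .02 step .03, cols e -.24...24 step .03; max z mm
-0.02 [2, 2, 2, 2, 60, 59, 60, 46, 34, 60, 60, 60, -9, 2, 2, 93, 113]
0.01 [2, 1, 1, 2, 51, 51, 52, 51, 52, 52, 52, 52, -9, 2, 1, 118, 119]
0.04 [1, 2, 2, 2, 1, -9, -9, -9, -9, -9, -9, -9, -9, 109, 130, 45, 104]
0.07 [2, 2, 2, 3, 2, 2, 2, 3, 2, 2, 2, 2, 3, 118, 146, 2, 2]
0.10 [2, 1, 2, 2, 2, 2, 2, 2, 2, 2, 2, 2, 3, 8, 14, 1, 15]
0.13 [9, 3, 2, 1, 3, 2, 2, 2, 2, 2, 2, 1, 5, 11, 16, -9, 16]
0.16 [1, 2, 2, 2, 1, 2, 2, 2, 3, 2, 4, 10, 16, 22, 26, 19, 3]
0.19 [13, 2, 3, 2, 2, 2, 2, 3, 2, 3, 8, 13, 18, 23, 27, 9, 105]
0.22 [16, 16, 15, 5, 9, 12, 2, 3, 2, 2, 5, 5, 5, 94, 94, 2, 21]
0.25 [2, 5, 15, 16, 11, 12, 15, 16, 6, 3, 46, 50, 191, 30, 84, 2, 2]
0.28 [2, 2, 3, 8, 11, 12, 12, 13, 11, 49, 63, 62, 21, -9, -9, 2, 2]
0.31 [63, 61, 56, 49, 39, 1, 2, 3, 3, 48, 64, 64, 97, 172, -9, 0, 2]
0.34 [66, 66, 66, 66, 63, 62, 57, 54, 42, 4, 0, -9, 198, 195, 195, -9, 17]
wrist rows n from .02 step .03, cols e -.24...24 step .03; max z mm
-0.02 [2, 1, 1, 1, 59, 59, 59, 7, 7, 59, 59, 59, 2, 1, 1, 91, 97]
0.01 [1, 1, 1, 2, 51, 51, 51, 51, 
[... 579 characters left out ...]
-9]
0.28 [-9, -9, -9, -9, -9, -9, -9, -9, -9, -9, -9, -9, -9, -9, -9, -9, -9]
0.31 [-9, -9, -9, -9, -9, -9, -9, -9, -9, -9, -9, -9, -9, -9, -9, -9, -9]
0.34 [-9, -9, -9, -9, -9, -9, -9, -9, -9, -9, -9, -9, -9, -9, -9, -9, -9]
marker [[0.382, 0.329, 0.008], [0.51, 0.346, 0.008]] [(np.float64(0.2118837428632873), np.float64(-0.2542035679815658)), (np.float64(0.2589901169394564), np.float64(-0.13375135650461542))]
pliers [[0.523, 0.354, 0.008], [0.647, 0.328, 0.008]] [(np.float64(0.26970836459238956), np.float64(-0.12327893490939547)), (np.float64(0.2751150026812722), np.float64(0.00294838084040738))]
eraser red n -0.2267642630909944 -0.2072853830039115 e 0.09034022749459701 0.11566914684521427
```

View pics/s2.png

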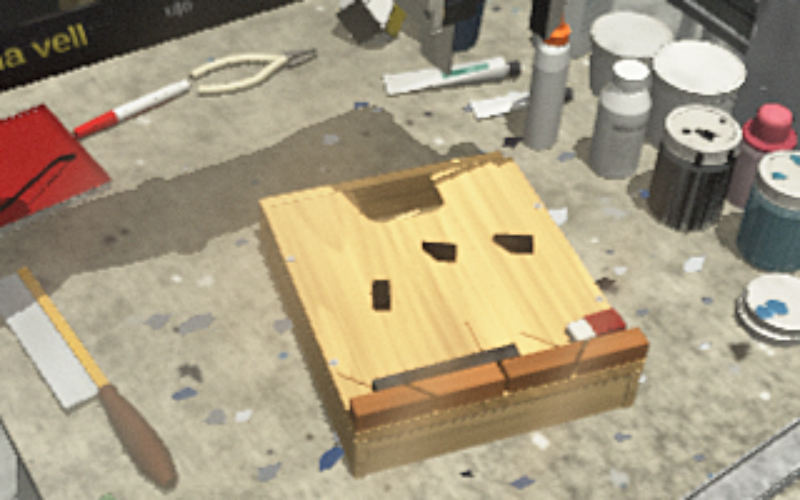

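View pics/w2.png

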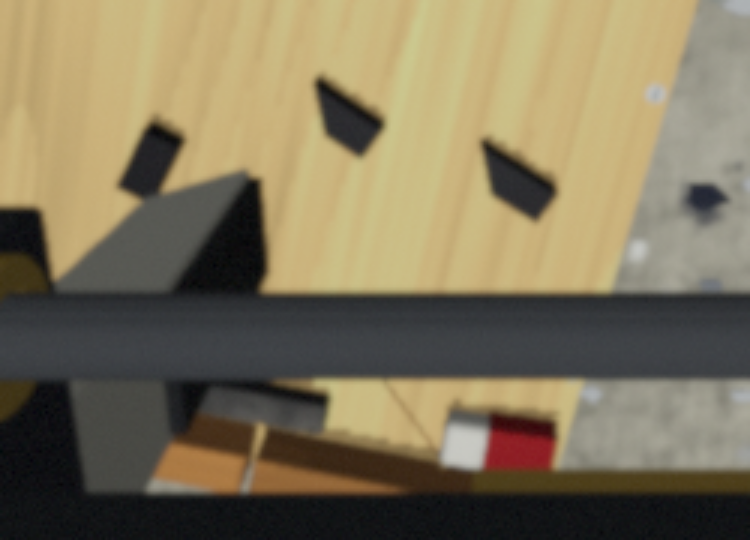

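Run:
```python
from h import *
s=arm.get_image("scene"); w=arm.get_image("wrist")
M=np.array([.5778,.062]); n=np.array([.241,.970]); e=np.array([.970,-.241])
for d in (s,w):
    P=cloud(d); q=P[...,:2]-M; a=q@n; b=q@e; z=P[...,2]; ok=d["z_map"]>0
    for zz in (.05,.085,.11,.125,.14,.16):
        k=ok&(z>zz)&(z<.2)&(a>0)&(a<.10)&(b>.12)&(b<.21)
        if k.any(): print("bottle z>",zz,k.sum(),"n",a[k].min().round(3),a[k].max().round(3),"e",np.percentile(b[k],[0,5]).round(3), "zmax",z[k].max().round(3))
    k=ok&(z>.006)&(z<.04)&(a>.09)&(a<.215)&(b>.03)&(b<.14); 
    if k.any():
        print("tube n",a[k].min().round(3),"e",b[k].min().round(3))
        for lo in (.06,.09,.12):
            kk=k&(b>=lo)&(b<lo+.03)
            if kk.sum()>3: print(lo,a[kk].min().round(3))
    cv2.imwrite
```

```text
bottle z> 0.05 434 n 0.062 0.094 e [0.172 0.174] zmax 0.152
bottle z> 0.085 275 n 0.062 0.094 e [0.173 0.175] zmax 0.152
bottle z> 0.11 137 n 0.063 0.094 e [0.176 0.178] zmax 0.152
bottle z> 0.125 61 n 0.068 0.082 e [0.178 0.183] zmax 0.152
bottle z> 0.14 9 n 0.074 0.082 e [0.19 0.19] zmax 0.152
tube n 0.181 e 0.071
0.06 0.192
0.09 0.187
0.12 0.181
bottle z> 0.05 3827 n 0.003 0.1 e [0.12  0.173] zmax 0.174
bottle z> 0.085 3217 n 0.064 0.1 e [0.172 0.174] zmax 0.174
bottle z> 0.11 2472 n 0.066 0.099 e [0.174 0.177] zmax 0.174
bottle z> 0.125 1790 n 0.07 0.097 e [0.178 0.179] zmax 0.174
bottle z> 0.14 834 n 0.076 0.092 e [0.183 0.185] zmax 0.174
bottle z> 0.16 322 n 0.078 0.088 e [0.186 0.187] zmax 0.174
```

```bash
python3 -m pendant '[[[0.36,-0.43,0.5,0,0,0,1],[0.36,-0.43,0.5,0,0,0,1],[0.35,-0.43,0.5,0,0,0,1],[0,0,0.5,0,0,0.76,1],[0,0,0.5,0,0,0.76,1],[0,0,0.5,0,0,0.76,1],[0,0,0.2,0,0,0.76,1],[0,0,0,0,0,0,1],[0,0,0,0,0,0,1],[0,0,0,0,0,0,1],[0,0,0,0,0,0,1]]]' 20
cat > st.py <<'E'
from h import *
M=np.array([.5778,.062]); n=np.array([.241,.970]); e=np.array([.970,-.241])
from scipy.spatial.transform import Rotation as R
def st():
    o=arm.observe(); p=o["position"]; T=R.from_rotvec(o["ee_rot"]).as_matrix()
    q=p[:2]-M; print("t",round(o["clock"],2),"n",(q@n).round(4),"e",(q@e).round(4),"tipz",round(p[2]-.022,4),"x.n",(T[:2,0]@n).round(4),"x.e",(T[:2,0]@e).round(4),"z",T[:,2].round(3),"F",o["force"].round(1),"w",round(o["width"],2))
    return o
E
python3 - <<'E'
from st import *
st()
d=arm.get_image("wrist"); cv2.imwrite("pics/w3.png",d["img"][:,:,::-1])
E
```

```text
clock: 1.42
position: [0.5742, 0.0428, 0.1218]
ee_rot: [2.473, 1.937, 0.003]
force: [-0.5, -0.1, -0.0]
width: 0.254
t 1.42 n -0.0195 e 0.0011 tipz 0.0998 x.n 0.9995 x.e -0.0015 z [ 0.002  0.    -1.   ] F [-0.5 -0.1 -0. ] w 0.25
```

View pics/w3.png

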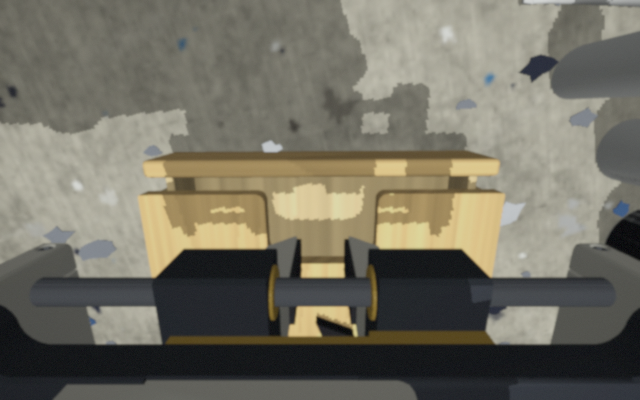

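The tool is square to the board and centred on the notch: the notch spans columns 267–376 and the fingers sit near 298 and 347. Next I let the fingers shut and go down into the notch.

```bash
python3 -m pendant '[[[0,0,0,0,0,0,1],[0,0,0,0,0,0,1],[0,0,0.3,0,0,0,1],[0,0,0.3,0,0,0,1],[0,0,0.3,0,0,0,1],[0,0,0.3,0,0,0,1],[0,0,0.3,0,0,0,1],[0,0,0.3,0,0,0,1],[0,0,0,0,0,0,1],[0,0,0,0,0,0,1]]]'
python3 - <<'E'
from st import *
st()
d=arm.get_image("wrist"); cv2.imwrite("pics/w4.png",d["img"][:,:,::-1])
E
```

```text
clock: 2.3
position: [0.573, 0.0427, 0.0482]
ee_rot: [-2.474, -1.935, 0.002]
force: [-0.1, 0.3, -0.1]
width: 0.005
t 2.3 n -0.0199 e -0.0 tipz 0.0262 x.n 0.9995 x.e -0.0003 z [-0.001 -0.    -1.   ] F [-0.1  0.3 -0.1] w 0.01
```

View pics/w4.png

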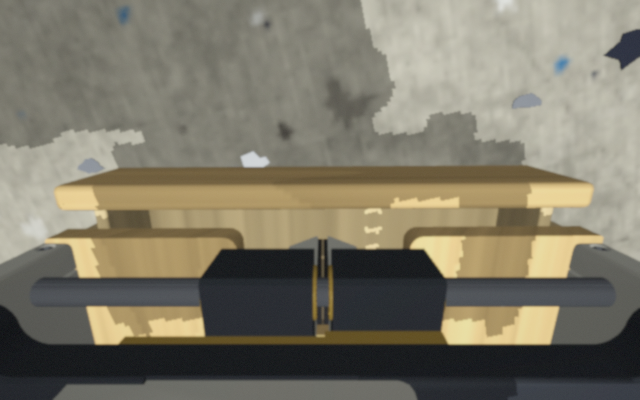

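The closed fingers are down in the notch, with no contact force. Now the pull.

```bash
python3 -m pendant '[[[0.1,0,0,0,0,0,1],[0.2,0,0,0,0,0,1],[0.2,0,0,0,0,0,1],[0.2,0,0,0,0,0,1],[0.2,0,0,0,0,0,1],[0.2,0,0,0,0,0,1],[0.2,0,0,0,0,0,1],[0.2,0,0,0,0,0,1],[0.2,0,0,0,0,0,1],[0.2,0,0,0,0,0,1],[0.2,0,0,0,0,0,1],[0.2,0,0,0,0,0,1],[0.2,0,0,0,0,0,1],[0.2,0,0,0,0,0,1],[0.2,0,0,0,0,0,1],[0.2,0,0,0,0,0,1],[0.2,0,0,0,0,0,1],[0.2,0,0,0,0,0,1],[0.15,0,0,0,0,0,1],[0,0,0,0,0,0,1]]]'
python3 - <<'E'
from st import *
st()
d=arm.get_image("wrist"); cv2.imwrite("pics/w5.png",d["img"][:,:,::-1])
d=arm.get_image("scene"); cv2.imwrite("pics/s5.png",d["img"][:,:,::-1])
E
```

```text
clock: 4.02
position: [0.6089, 0.1868, 0.0487]
ee_rot: [-2.472, -1.937, -0.002]
force: [-0.6, -0.3, -0.3]
width: 0.007
t 4.02 n 0.1285 e 0.0001 tipz 0.0267 x.n 0.9995 x.e -0.002 z [ 0.001  0.001 -1.   ] F [-0.6 -0.3 -0.3] w 0.01
```

View pics/s5.png

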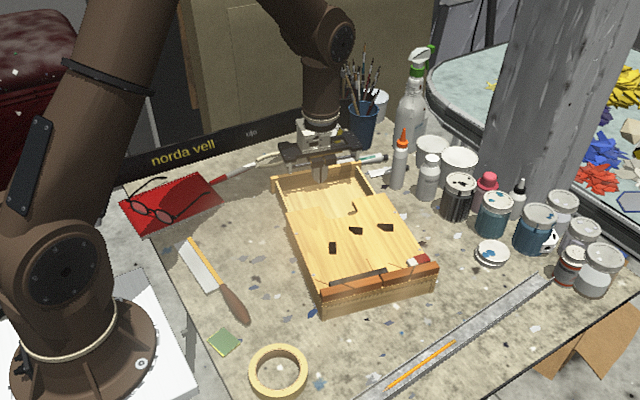

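The scene view shows the drawer standing out by about 0.138 m, its interior around (325,185). All the offcuts are still on the board. I lift and move behind the right-hand offcut.

```bash
python3 -m pendant '[[[0,0,-0.5,0,0,0,1],[0,0,-0.5,0,0,0,1],[0,0,-0.5,0,0,0,1],[0,0,-0.5,0,0,0,1],[-0.58,0.15,0,0,0,0,1],[-0.58,0.15,0,0,0,0,1],[-0.58,0.15,0,0,0,0,1],[-0.58,0.15,0,0,0,0,1],[-0.58,0.15,0,0,0,0,1],[-0.58,0.15,0,0,0,0,1],[-0.58,0.15,0,0,0,0,1],[-0.58,0.15,0,0,0,0,1],[-0.58,0.15,0,0,0,0,1],[-0.58,0.15,0,0,0,0,1],[-0.58,0.15,0,0,0,0,1],[-0.58,0.15,0,0,0,0,1],[0,0,0,0,0,0,1],[0,0,0,0,0,0,1]]]'
python3 - <<'E'
from st import *
st()
d=arm.get_image("wrist"); cv2.imwrite("pics/w6.png",d["img"][:,:,::-1])
P=cloud(d)
dark=((d["img"].max(2)<70)&(abs(P[...,2]-.065)<.009)&(d["z_map"]>0)).astype(np.uint8)
for q in cv2.findContours(dark,cv2.RETR_EXTERNAL,cv2.CHAIN_APPROX_NONE)[0]:
    if cv2.contourArea(q)<60: continue
    X=ray(d,q[:,0],.066)[:,:2]-M; a=X@n;b=X@e
    print(cv2.boundingRect(q),"n",a.min().round(3),a.max().round(3),"e",b.min().round(3),b.max().round(3))
E
```

```text
clock: 5.62
position: [0.6112, -0.1058, 0.1289]
ee_rot: [2.478, 1.93, -0.0]
force: [0.4, 0.7, 0.3]
width: 0.008
t 5.62 n -0.1547 e 0.0729 tipz 0.1069 x.n 0.9995 x.e 0.004 z [ 0.001 -0.001 -1.   ] F [0.4 0.7 0.3] w 0.01
(93, 327, 39, 16) n -0.246 -0.233 e -0.098 -0.07
(143, 320, 29, 8) n -0.233 -0.227 e -0.06 -0.039
(96, 307, 107, 18) n -0.231 -0.216 e -0.092 -0.016
(113, 175, 30, 43) n -0.147 -0.119 e -0.065 -0.043
(300, 140, 49, 38) n -0.121 -0.097 e 0.059 0.089
(197, 126, 48, 38) n -0.111 -0.089 e -0.004 0.024
(600, 15, 40, 104) n -0.085 -0.029 e 0.235 0.265
```

View pics/w6.png

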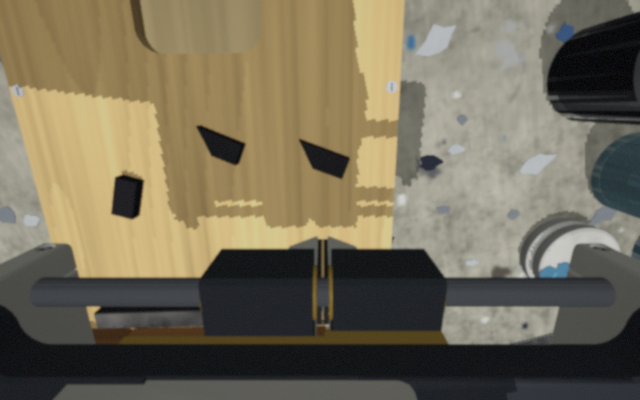

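The offcut ahead of the fingers is at (325,158), e 0.059–0.089, centred on the fingers. I go down to 4 mm above the board and sweep.

```bash
python3 -m pendant '[[[0,0,0.28,0,0,0,1],[0,0,0.28,0,0,0,1],[0,0,0.28,0,0,0,1],[0,0,0.26,0,0,0,1],[0,0,0,0,0,0,1],[0.15,0,0,0,0,0,1],[0.15,0,0,0,0,0,1],[0.15,0,0,0,0,0,1],[0.15,0,0,0,0,0,1],[0.15,0,0,0,0,0,1],[0.15,0,0,0,0,0,1],[0.15,0,0,0,0,0,1],[0.15,0,0,0,0,0,1],[0.15,0,0,0,0,0,1],[0.15,0,0,0,0,0,1],[0.15,0,0,0,0,0,1],[0.15,0,0,0,0,0,1],[0,0,0,0,0,0,1]]]'
python3 - <<'E'
from st import *
st()
d=arm.get_image("wrist"); cv2.imwrite("pics/w7.png",d["img"][:,:,::-1])
E
```

```text
clock: 7.17
position: [0.6291, -0.0312, 0.0847]
ee_rot: [-2.472, -1.937, -0.001]
force: [0.1, 0.0, 0.3]
width: 0.006
t 7.17 n -0.078 e 0.0722 tipz 0.0627 x.n 0.9995 x.e -0.002 z [ 0.     0.001 -1.   ] F [0.1 0.  0.3] w 0.01
```

View pics/w7.png

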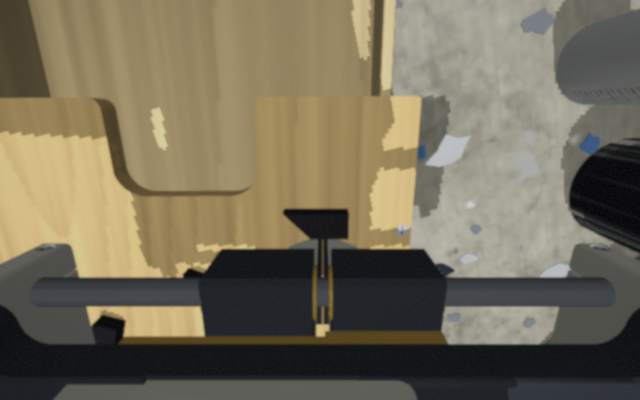

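The offcut lies square across the fingertips at (318,222), so I push it on over the edge.

```bash
python3 -m pendant '[[[0.15,0,0,0,0,0,1],[0.15,0,0,0,0,0,1],[0.15,0,0,0,0,0,1],[0.15,0,0,0,0,0,1],[0.15,0,0,0,0,0,1],[0.15,0,0,0,0,0,1],[0.15,0,0,0,0,0,1],[0.15,0,0,0,0,0,1],[0.15,0,0,0,0,0,1],[0.15,0,0,0,0,0,1],[0.15,0,0,0,0,0,1],[0.15,0,0,0,0,0,1],[0.15,0,0,0,0,0,1],[0.15,0,0,0,0,0,1],[0.15,0,0,0,0,0,1],[0,0,0,0,0,0,1],[0,0,0,0,0,0,1]]]'
python3 - <<'E'
from st import *
st()
d=arm.get_image("wrist"); cv2.imwrite("pics/w8.png",d["img"][:,:,::-1])
E
```

```text
clock: 8.63
position: [0.6505, 0.0546, 0.0847]
ee_rot: [-2.474, -1.936, -0.0]
force: [0.0, -0.4, 0.2]
width: 0.007
t 8.63 n 0.0104 e 0.0723 tipz 0.0627 x.n 0.9995 x.e -0.001 z [ 0.  0. -1.] F [ 0.  -0.4  0.2] w 0.01
```

View pics/w8.png

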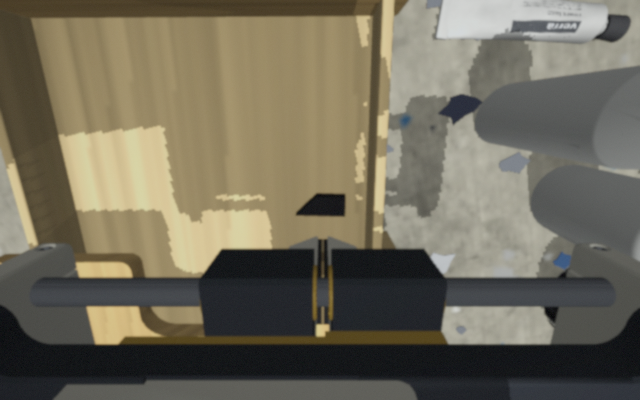

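The first offcut lies in the drawer at (322,205). Now the middle one.

```bash
python3 -m pendant '[[[0,0,-0.37,0,0,0,1],[0,0,-0.37,0,0,0,1],[0,0,-0.37,0,0,0,1],[-0.49,-0.195,0,0,0,0,1],[-0.49,-0.195,0,0,0,0,1],[-0.49,-0.195,0,0,0,0,1],[-0.49,-0.195,0,0,0,0,1],[-0.49,-0.195,0,0,0,0,1],[-0.49,-0.195,0,0,0,0,1],[-0.49,-0.195,0,0,0,0,1],[-0.49,-0.195,0,0,0,0,1],[0,0,0,0,0,0,1],[0,0,0.37,0,0,0,1],[0,0,0.37,0,0,0,1],[0,0,0.37,0,0,0,1],[0,0,0,0,0,0,1]]]'
python3 - <<'E'
from st import *
st()
d=arm.get_image("wrist"); cv2.imwrite("pics/w9.png",d["img"][:,:,::-1])
E
```

```text
clock: 10.02
position: [0.5506, -0.083, 0.0825]
ee_rot: [-2.473, -1.934, 0.004]
force: [-1.0, 0.3, 0.1]
width: 0.004
t 10.02 n -0.1472 e 0.0085 tipz 0.0605 x.n 0.9995 x.e 0.0002 z [-0.004  0.    -1.   ] F [-1.   0.3  0.1] w 0.0
```

View pics/w9.png

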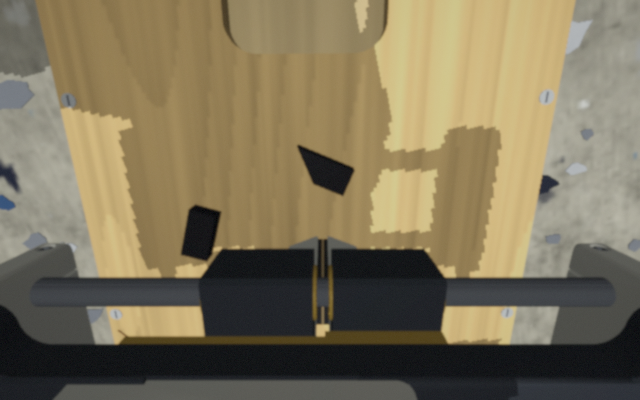

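The offcut at (327,170) is straight ahead of the fingertips, and the third, at (200,232), is clear of them. Sweep.

```bash
python3 -m pendant '[[[0,0,-0.03,0,0,0,1],[0.18,0,0,0,0,0,1],[0.18,0,0,0,0,0,1],[0.18,0,0,0,0,0,1],[0.18,0,0,0,0,0,1],[0.18,0,0,0,0,0,1],[0.15,0,0,0,0,0,1],[0.15,0,0,0,0,0,1],[0.15,0,0,0,0,0,1],[0.15,0,0,0,0,0,1],[0.15,0,0,0,0,0,1],[0.15,0,0,0,0,0,1],[0.15,0,0,0,0,0,1],[0.15,0,0,0,0,0,1],[0.15,0,0,0,0,0,1],[0.15,0,0,0,0,0,1],[0.15,0,0,0,0,0,1],[0.15,0,0,0,0,0,1],[0.15,0,0,0,0,0,1],[0,0,0,0,0,0,1]]]'
python3 - <<'E'
from st import *
st()
d=arm.get_image("wrist"); cv2.imwrite("pics/w10.png",d["img"][:,:,::-1])
E
```

```text
clock: 11.73
position: [0.5799, 0.0295, 0.0859]
ee_rot: [-2.473, -1.937, -0.001]
force: [-0.3, 1.4, 0.8]
width: 0.007
t 11.73 n -0.031 e 0.0099 tipz 0.0639 x.n 0.9995 x.e -0.002 z [ 0.     0.001 -1.   ] F [-0.3  1.4  0.8] w 0.01
```

View pics/w10.png

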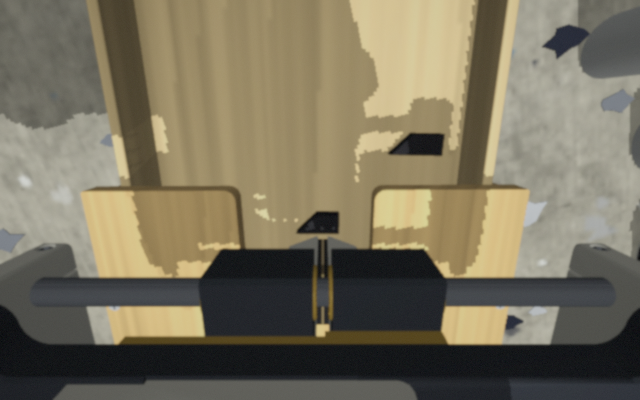

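Run:
```python
from st import *
d=arm.get_image("wrist");P=cloud(d)
for u,v in ((320,222),(420,145)):
    x=P[v,u]; q=x[:2]-M; print(x.round(3),"n",(q@n).round(3),"e",(q@e).round(3))
```

```text
[0.578 0.03  0.017] n -0.031 e 0.008
[0.653 0.066 0.016] n 0.022 e 0.072
```

Depth puts both offcuts on the drawer floor, tops at about 16 mm. Third offcut next.

```bash
python3 -m pendant '[[[0,0,-0.37,0,0,0,1],[0,0,-0.37,0,0,0,1],[0,0,-0.37,0,0,0,1],[-0.45,-0.2,0,0,0,0,1],[-0.45,-0.2,0,0,0,0,1],[-0.45,-0.2,0,0,0,0,1],[-0.45,-0.2,0,0,0,0,1],[-0.45,-0.2,0,0,0,0,1],[-0.45,-0.2,0,0,0,0,1],[-0.45,-0.2,0,0,0,0,1],[-0.45,-0.2,0,0,0,0,1],[0,0,0,0,0,0,1],[0,0,0.37,0,0,0,1],[0,0,0.37,0,0,0,1],[0,0,0.37,0,0,0,1],[0,0,0,0,0,0,1]]]'
python3 - <<'E'
from st import *
st()
d=arm.get_image("wrist"); cv2.imwrite("pics/w11.png",d["img"][:,:,::-1])
E
```

```text
clock: 13.17
position: [0.4813, -0.0967, 0.084]
ee_rot: [-2.473, -1.934, 0.004]
force: [-0.9, -0.0, 0.7]
width: 0.004
t 13.17 n -0.1772 e -0.0553 tipz 0.062 x.n 0.9995 x.e 0.0002 z [-0.003  0.    -1.   ] F [-0.9 -0.   0.7] w 0.0
```

View pics/w11.png

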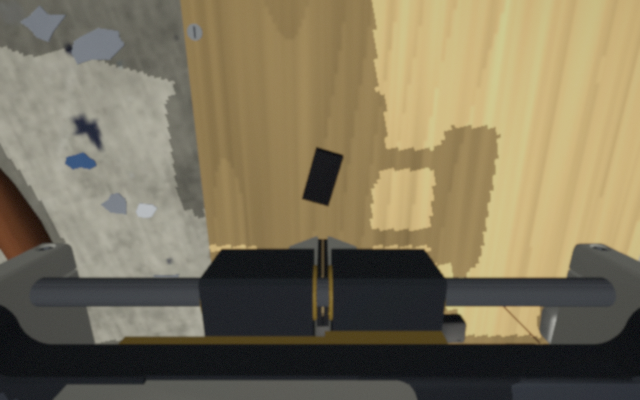

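The third offcut is at (323,177), centred on the fingers. Sweep.

```bash
python3 -m pendant '[[[0.15,0,0,0,0,0,1],[0.15,0,0,0,0,0,1],[0.15,0,0,0,0,0,1],[0.15,0,0,0,0,0,1],[0.15,0,0,0,0,0,1],[0.15,0,0.01,0,0,0,1],[0.15,0,0.01,0,0,0,1],[0.15,0,0.01,0,0,0,1],[0.15,0,0,0,0,0,1],[0.15,0,0,0,0,0,1],[0.15,0,0,0,0,0,1],[0.15,0,0,0,0,0,1],[0.15,0,0,0,0,0,1],[0.15,0,0,0,0,0,1],[0.15,0,0,0,0,0,1],[0.15,0,0,0,0,0,1],[0.15,0,0,0,0,0,1],[0.15,0,0,0,0,0,1],[0,0,0,0,0,0,1]]]'
python3 - <<'E'
from st import *
st()
d=arm.get_image("wrist"); cv2.imwrite("pics/w12.png",d["img"][:,:,::-1])
E
```

```text
clock: 14.8
position: [0.5092, 0.0097, 0.0848]
ee_rot: [-2.473, -1.937, -0.001]
force: [0.5, 0.4, 0.6]
width: 0.005
t 14.8 n -0.0672 e -0.054 tipz 0.0628 x.n 0.9995 x.e -0.0019 z [ 0.     0.001 -1.   ] F [0.5 0.4 0.6] w 0.01
```

View pics/w12.png

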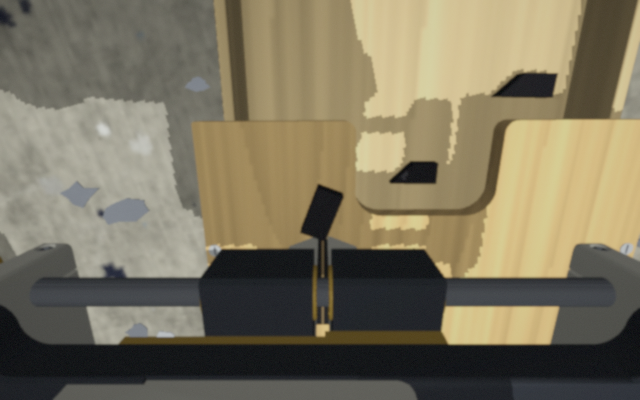

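```bash
python3 -m pendant '[[[0.15,0,0,0,0,0,1],[0.15,0,0,0,0,0,1],[0.15,0,0,0,0,0,1],[0.15,0,0,0,0,0,1],[0.15,0,0,0,0,0,1],[0.15,0,0,0,0,0,1],[0.15,0,0,0,0,0,1],[0.15,0,0,0,0,0,1],[0.15,0,0,0,0,0,1],[0.15,0,0,0,0,0,1],[0.15,0,0,0,0,0,1],[0.15,0,0,0,0,0,1],[0.15,0,0,0,0,0,1],[0,0,0,0,0,0,1],[0,0,0,0,0,0,1],[0,0,0,0,0,0,1]]]'
python3 - <<'E'
from st import *
st()
d=arm.get_image("wrist"); cv2.imwrite("pics/w13.png",d["img"][:,:,::-1])
P=cloud(d)
dark=((d["img"].max(2)<60)&(d["z_map"]>0)&(P[...,2]<.08)).astype(np.uint8)
for q in cv2.findContours(dark,cv2.RETR_EXTERNAL,cv2.CHAIN_APPROX_NONE)[0]:
    if cv2.contourArea(q)<60: continue
    x,y,w,h=cv2.boundingRect(q); m=np.zeros_like(dark); cv2.drawContours(m,[q],-1,1,-1); X=np.median(P[m>0],0); r=X[:2]-M
    print((x,y,w,h),"n",(r@n).round(3),"e",(r@e).round(3),"z",X[2].round(3))
E
```

```text
clock: 16.18
position: [0.5275, 0.0835, 0.0847]
ee_rot: [2.475, 1.935, -0.0]
force: [-0.4, -0.4, -0.3]
width: 0.005
t 16.18 n 0.0087 e -0.054 tipz 0.0627 x.n 0.9995 x.e -0.0001 z [-0. -0. -1.] F [-0.4 -0.4 -0.3] w 0.01
(477, 192, 55, 21) n 0.024 e 0.071 z 0.016
(311, 165, 29, 41) n 0.036 e -0.053 z 0.016
```

View pics/w13.png

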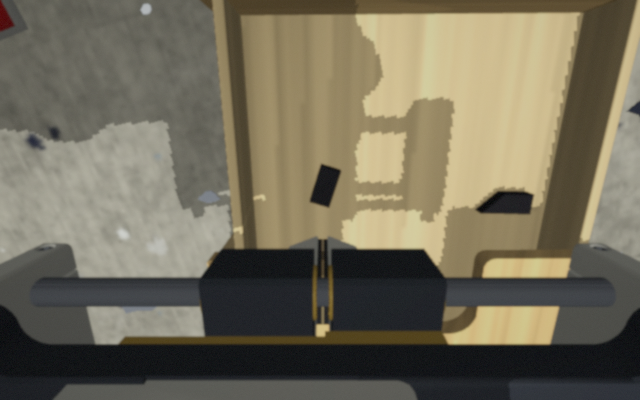

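The wrist view shows two offcuts on the drawer floor, at (325,186) and (505,203); the one by the notch is hidden under the gripper and was measured on the floor earlier. Next I raise the fingers over the drawer's front and look into the drawer on the way.

```bash
python3 -m pendant '[[[0,0,-0.4,0,0,0,1],[0,0,-0.4,0,0,0,1],[0,0,-0.4,0,0,0,1],[0.42,0.135,0,0,0,0,1],[0.42,0.135,0,0,0,0,1],[0.42,0.135,0,0,0,0,1],[0.42,0.135,0,0,0,0,1],[0.42,0.135,0,0,0,0,1],[0.42,0.135,0,0,0,0,1],[0.42,0.135,0,0,0,0,1],[0.42,0.135,0,0,0,0,1],[0.42,0.135,0,0,0,0,1],[0.42,0.135,0,0,0,0,1],[0,0,0,0,0,0,1],[0,0,0,0,0,0,1]]]'
python3 - <<'E'
from st import *
st()
d=arm.get_image("wrist"); cv2.imwrite("pics/w14.png",d["img"][:,:,::-1])
d=arm.get_image("scene"); cv2.imwrite("pics/s14.png",d["img"][:,:,::-1])
d=arm.get_image("side"); cv2.imwrite("pics/d14.png",d["img"][:,:,::-1])
E
```

```text
clock: 17.48
position: [0.6204, 0.2342, 0.1323]
ee_rot: [-2.474, -1.936, 0.001]
force: [0.2, -0.4, -0.6]
width: 0.001
t 17.48 n 0.1773 e -0.0002 tipz 0.1103 x.n 0.9995 x.e -0.0011 z [-0. -0. -1.] F [ 0.2 -0.4 -0.6] w 0.0
```

View pics/s14.png

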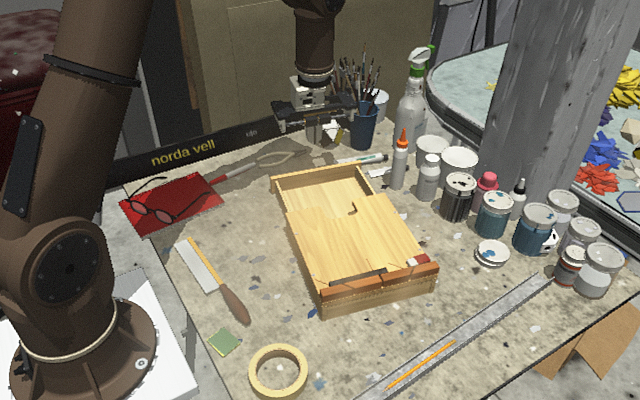

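View pics/w14.png

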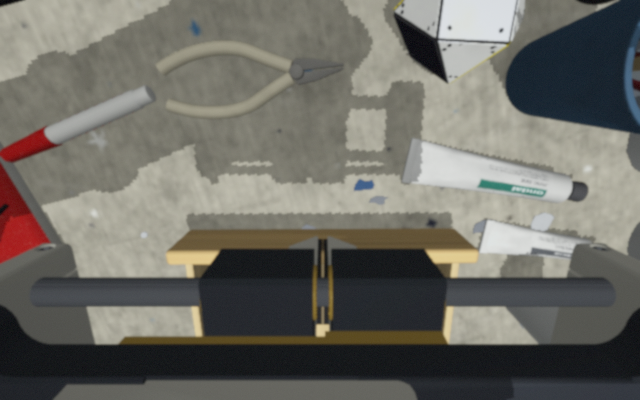

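View pics/d14.png

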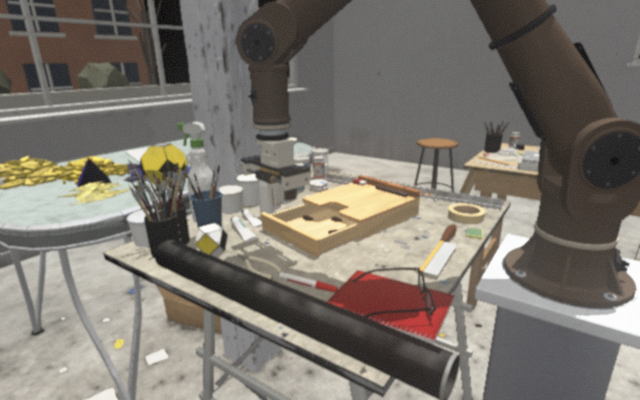

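The board top is clear except for the bar and eraser at the fence, and all three offcuts are in the drawer. The pliers and marker, at (250,80) and (80,125) in the wrist view, are well beyond the fingers. I go down outside the drawer's front and push.

```bash
python3 -m pendant '[[[0,0,0.34,0,0,0,1],[0,0,0.34,0,0,0,1],[0,0,0.34,0,0,0,1],[0,0,0.34,0,0,0,1],[0,0,0.34,0,0,0,1],[0,0,0.34,0,0,0,1],[0,0,0,0,0,0,1],[-0.1,0,0,0,0,0,1],[-0.15,0,0,0,0,0,1],[-0.15,0,0,0,0,0,1],[-0.15,0,0,0,0,0,1],[-0.15,0,0,0,0,0,1],[-0.15,0,0,0,0,0,1],[-0.15,0,0,0,0,0,1],[-0.15,0,0,0,0,0,1],[-0.15,0,0,0,0,0,1],[-0.15,0,0,0,0,0,1],[0,0,0,0,0,0,1]]]'
python3 - <<'E'
from st import *
st()
d=arm.get_image("scene"); cv2.imwrite("pics/s15.png",d["img"][100:300,180:480,::-1].repeat(2,0).repeat(2,1))
E
```

```text
clock: 19.13
position: [0.6061, 0.1755, 0.051]
ee_rot: [2.476, 1.933, -0.002]
force: [-0.7, 0.2, 0.1]
width: 0.006
t 19.13 n 0.1169 e 0.0001 tipz 0.029 x.n 0.9995 x.e 0.0013 z [-0.001 -0.001 -1.   ] F [-0.7  0.2  0.1] w 0.01
```

View pics/s15.png

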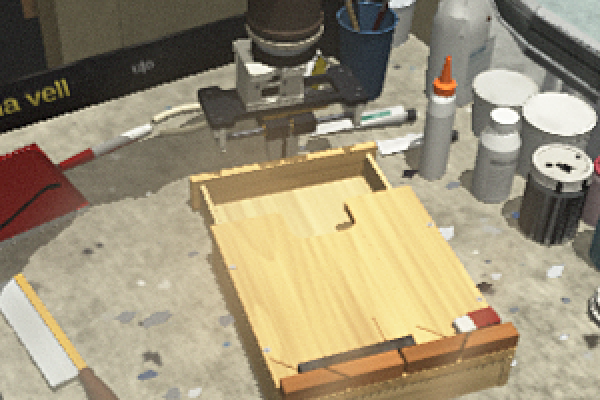

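The drawer is sliding in. I continue towards shut.

```bash
python3 -m pendant '[[[-0.15,0,0,0,0,0,1],[-0.15,0,0,0,0,0,1],[-0.15,0,0,0,0,0,1],[-0.15,0,0,0,0,0,1],[-0.15,0,0,0,0,0,1],[-0.15,0,0,0,0,0,1],[-0.15,0,0,0,0,0,1],[-0.15,0,0,0,0,0,1],[-0.15,0,0,0,0,0,1],[-0.15,0,0,0,0,0,1],[-0.15,0,0,0,0,0,1],[-0.15,0,0,0,0,0,1],[-0.15,0,0,0,0,0,1],[-0.15,0,0,0,0,0,1],[-0.08,0,0,0,0,0,1],[-0.05,0,0,0,0,0,1],[-0.03,0,0,0,0,0,1],[0,0,0,0,0,0,1]]]'
python3 - <<'E'
from st import *
st()
E
```

```text
clock: 20.68
position: [0.5848, 0.0895, 0.0512]
ee_rot: [2.475, 1.935, -0.0]
force: [-0.5, 0.5, -0.2]
width: 0.003
t 20.68 n 0.0283 e 0.0001 tipz 0.0292 x.n 0.9995 x.e 0.0001 z [ 0. -0. -1.] F [-0.5  0.5 -0.2] w 0.0
```

Now small steps until the force shows the stop.

```bash
python3 -m pendant '[[[-0.04,0,0,0,0,0,1],[-0.04,0,0,0,0,0,1],[-0.04,0,0,0,0,0,1],[-0.03,0,0,0,0,0,1],[0,0,0,0,0,0,1]]]'
python3 - <<'E'
from st import *
st()
E
python3 -m pendant '[[[-0.04,0,0,0,0,0,1],[-0.03,0,0,0,0,0,1],[0,0,0,0,0,0,1]]]'
python3 - <<'E'
from st import *
st()
d=arm.get_image("scene"); cv2.imwrite("pics/s16.png",d["img"][100:300,180:480,::-1].repeat(2,0).repeat(2,1))
d=arm.get_image("wrist"); cv2.imwrite("pics/w16.png",d["img"][:,:,::-1])
E
```

```text
clock: 21.1
position: [0.5843, 0.0879, 0.0513]
ee_rot: [-2.47, -1.938, -0.007]
force: [5.2, 10.8, -4.8]
width: 0.006
t 21.1 n 0.0266 e 0.0 tipz 0.0293 x.n 0.9995 x.e -0.0033 z [ 0.002  0.004 -1.   ] F [ 5.2 10.8 -4.8] w 0.01
clock: 21.35
position: [0.5842, 0.0878, 0.0514]
ee_rot: [-2.468, -1.94, -0.011]
force: [6.0, 17.6, -8.2]
width: 0.004
t 21.35 n 0.0266 e 0.0 tipz 0.0294 x.n 0.9994 x.e -0.0052 z [ 0.004  0.007 -1.   ] F [ 6.  17.6 -8.2] w 0.0
```

View pics/s16.png

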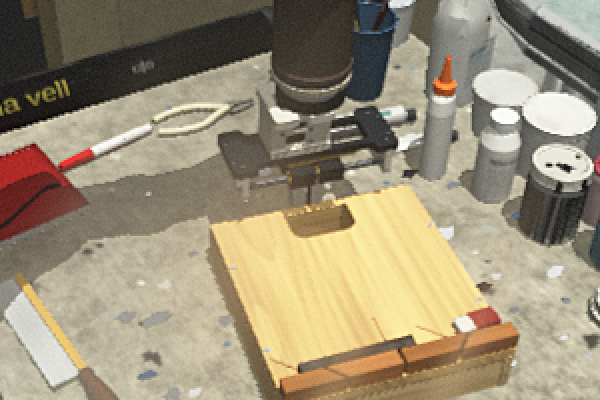

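The fingers met a hard stop at 18 N. I back off, lift and check the gap.

```bash
python3 -m pendant '[[[0.25,0,0,0,0,0,1],[0.25,0,0,0,0,0,1],[0.25,0,0,0,0,0,1],[0.25,0,0,0,0,0,1],[0,0,-0.4,0,0,0,1],[0,0,-0.4,0,0,0,1],[0,0,-0.4,0,0,0,1],[0,0,-0.4,0,0,0,1],[-0.5,0,-0.4,0,0,0,1],[-0.5,0,-0.4,0,0,0,1],[-0.5,0,-0.4,0,0,0,1],[-0.5,0,-0.4,0,0,0,1],[-0.5,0,-0.4,0,0,0,1],[0,0,0,0,0,0,1],[0,0,0,0,0,0,1],[0,0,0,0,0,0,1]]]'
python3 - <<'E'
from st import *
st()
d=arm.get_image("wrist"); cv2.imwrite("pics/w17.png",d["img"][:,:,::-1]); P=cloud(d)
q=P[...,:2]-M; a=q@n; b=q@e; z=P[...,2]; ok=d["z_map"]>0
for lo in (-.1,-.07,.05,.08):
    k=ok&(b>lo)&(b<lo+.02)&(a>-.04)&(a<.04)
    t=k&(abs(z-.058)<.003); f=k&(abs(z-.050)<.003)
    print("e",lo,"board top n max",np.percentile(a[t],99).round(4),"front top n",np.percentile(a[f],[2,50,98]).round(4))
E
```

```text
clock: 22.78
position: [0.5681, 0.024, 0.1949]
ee_rot: [-2.474, -1.936, -0.0]
force: [-0.2, 0.7, 0.1]
width: 0.006
t 22.78 n -0.0392 e -0.0003 tipz 0.1729 x.n 0.9995 x.e -0.0006 z [-0.  0. -1.] F [-0.2  0.7  0.1] w 0.01
e -0.1 board top n max 0.0026 front top n [0.0026 0.0089 0.0144]
e -0.07 board top n max 0.0029 front top n [0.0029 0.009  0.0149]
e 0.05 board top n max 0.0038 front top n [0.0038 0.0101 0.0159]
e 0.08 board top n max 0.0041 front top n [0.004  0.0102 0.016 ]
```

View pics/w17.png

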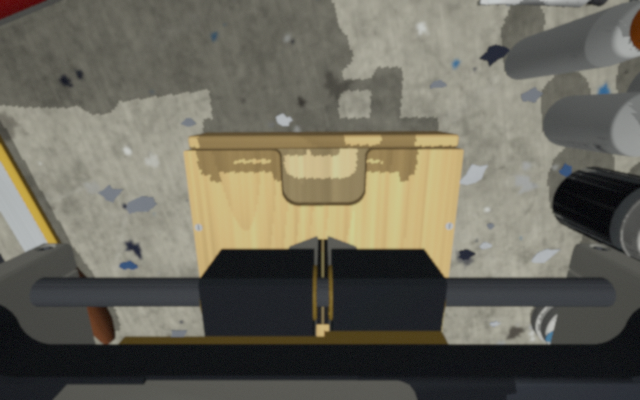

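Run:
```python
from st import *
d=arm.get_image("scene"); cv2.imwrite("pics/s17.png",d["img"][:,:,::-1])
a=cv2.imread("pics/scene0.png"); b=cv2.imread("pics/s17.png")
for nm,(u,v,w,h) in dict(bar_eraser=(325,250,110,35),marker=(205,160,55,30),pliers=(255,146,52,22)).items():
    A=a[v-5:v+h+5,u-5:u+w+5]; T=b[v:v+h,u:u+w]; r=cv2.matchTemplate(A,T,cv2.TM_CCOEFF_NORMED); print(nm,"shift px",np.array(cv2.minMaxLoc(r)[3])-5,r.max().round(3))
```

```text
bar_eraser shift px [0 0] 0.962
marker shift px [0 0] 0.995
pliers shift px [0 0] 0.938
```

View pics/s17.png

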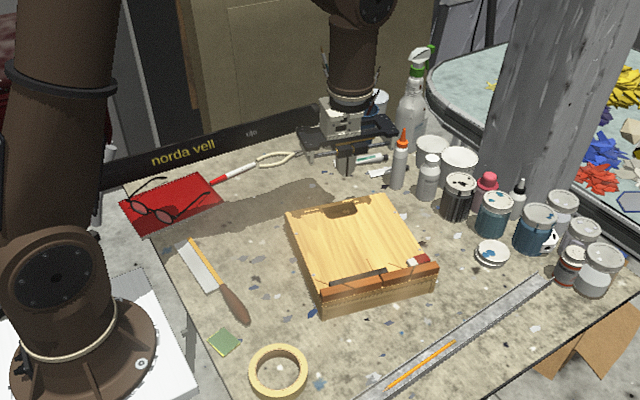

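The scene view shows the drawer shut around (345,205) and the board top clear, with the bar and eraser still at the fence around (360,275) and (418,262). The pliers and marker have not moved, and the robot is touching nothing.

```bash
python3 -c "
from cell import arm
print(arm.sign_off())"
```

```text
the job is handed in; nothing more can be done
None
```

I pulled the catch drawer out through the notch by about 138 mm, swept the three offcuts into it one at a time with the closed fingers, pushed it shut and handed the job in after about 23 s.

**Offcuts:** by camera depth, all three lay on the drawer floor before I shut it, with their tops about 16 mm above the table. I could not see them again once the drawer was shut.

**Drawer:** it met a firm stop at about 18 N. Afterwards its front's outer face measured 12 mm beyond the board's edge, which is the front's own thickness, so it is shut to within about 1 mm. The fingers stopped about 5 mm before the place I had worked out. About 3 mm of that came from my first estimate of the board's edge; the rest I did not trace.

**Things to leave alone:** the bar, eraser, pliers and marker showed no shift in the scene picture between start and end, and the fingers ended clear of everything.

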